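Slide a wide jar along the guide fence into the sprung bay

TASK

Bring the wide jar gently up against the guide fence near where it stands, then push it along the fence, keeping it against the fence all the way, past the sprung catch and fully home against the stop of the bay, so that the plunger in the stop is pressed in. Slide it flat on the bench without lifting it, never push hard, and leave the other things where they are.

Things in the scene. Friction and masses are not known exactly. Their poses are not given: they have to be found in the camera images.
- jar: Squat round jar, white, 100 mm in diameter and 40 mm high up to its slightly narrower grey screw lid (95 mm across, top at 55 mm). About 0.25 kg, smooth: slides at about 1 N. Too wide to grip. Origin: centre of its underside. Straight side wall, so push it low, at 10 to 30 mm height. It may turn about its upright axis. It must not be pushed with more than 20 N at any time.
- fence: Straight aluminium fence, 45 mm high, 10 mm thick. Origin on its wall face at bench height. Own z up; own +y along the fence in the direction of travel (leftwards and away); own +x through the wall, away from the robot. Wall face: plane x = 0, y = -290 to +55 mm. The jar stands on the -x side; against the wall its centre is at x = -50 mm. A grey bay block is clamped on the +y end.
- bay_about (a point): Point on the fence frame at x = -50, y = 0 mm, bench height: roughly where the bay's stop face (stiff, thin rubber facing), square across the path, stands. The true stop face is up to 14 mm nearer or farther along the fence and is not measured, find it by feel or see it. Home jar centre is 50 mm before the stop face.
- catch_about (a point): Point at x = -90, y = -80 mm, 28 mm up, fence frame: roughly the tip of the sprung catch (shifts with the bay; really 80 mm before the stop face), an upright steel roller, 12 mm diameter, on the near side, sticking in to 90 mm from the wall. It yields as the jar is pushed past (about 3 to 9 N in all), then presses the jar to the wall and, lightly, to the stop; it does not seat it.
- hood_about (a point): Point at x = -50, y = -47 mm, 66 mm up, fence frame: roughly the lower front edge of the bay's hood (shifts with the bay), which spans the path from there to the stop; its top is 78 mm above the bench. The jar fits under it and when home its rear half stays outside, so fingers pushing from behind stay clear. A cheek under the hood stands 103 mm from the wall.
- plunger (a joint): Steel plunger in the middle of the bay's stop face, 10 mm diameter, 28 mm above the bench, sticking out 6 mm towards the coming jar; weak spring (0.4 to 1 N). Value in m: 0 out, about 0.006 with the jar flat against the stop.
- cup: Bystander: specimen cup, 63 mm wide, 65 mm high, grey-white with a white lid; origin centre of its underside.
- vial: Bystander: small white bottle 33 mm wide, 58 mm high, behind the fence; origin centre of its underside.
- timer: Bystander: small white timer 62 x 68 x 19 mm; origin centre of its underside.
- tape_roll: Bystander: wide roll of tape, 90 mm across, 48 mm high, behind the fence; origin centre of its underside.
- brown_bottle: Bystander: brown bottle 52 mm wide, 105 mm high, on the near side, beside the bay; origin centre of its underside.
There are look-alikes about, which are no part of the job. Leave any green or orange look-alike of the jar alone.

How it is judged:
By the outcome, as a careful person would: the job done as asked, in the order asked, and still so for the second after the job is handed in, with the robot touching nothing.
It also fails if it takes over 64 s, if anything falls off the work surface, if the arm or the gripper's body presses on something with over 40 N, if the wrist force passes 120 N, or if a joint passes its speed limit or range.

ROBOT

A 6-joint arm with a two-finger parallel gripper is mounted at the origin on the work surface; the furniture and walls round the work are solid. World frame = base frame: x ahead of the robot, y to its left, z up, the work surface at z = 0. Lengths are in mm, angles in rad, forces in N, time in s.
With the tool pointing down it reaches from about 375 to 900 mm from the base axis. Payload 3.1 kg.
Tool frame: the origin (TCP) lies at the very end of the fingers, on their centre line; the grasp point (between the pads) lies 19 mm behind it; z points along the fingers, y is the line along which they close (so a half turn about z gives the same grasp; the last joint's range is limited). The gripper opens to 85 mm and grips with 20 to 120 N. Pads are 22 mm wide; open, the fingers measure 114 mm over their backs; the gripper's body (76 mm by 85 mm) begins 54 mm behind the grasp point. The pads swing forward as they close: fully open they stand 13 mm farther back than shut.
Start: joints at [1.087, 0.527, 1.433, -0, 1.181, -0.178], TCP at [188.119, 595.993, 231.31] pointing down, gripper open.
Joint ranges: [-3.08, 3.08], [-0.75, 2.2], [0.22, 2.44], [-1.43, 4.57], [0, 2.65], [-2.85, 2.85]. Speed limits (rad/s): [2.79, 2.79, 3.14, 3.14, 3.14, 3.14].

INTERFACE

Orientations are given as a unit quaternion [w, x, y, z].
In Python, from station import bot gives the robot as it stands.
- The arm moves only by the tool carry_out, never from a script. Its argument "plan" is a list of rows, each a list of 3 entries, a list of its own where there are three numbers: the shift along the tool's x, y, z in m, then the turn, a rotation vector about the tool's x, y, z in rad, then the opening in per cent of the stroke, from 0 (shut) to 100 (fully open). A call has 1 to 12 rows; each row is the pose to reach, as a shift and turn from the pose commanded when the call began, along the tool's axes at that moment; what a row does not reach only later rows make up. A row lasts 1/10 s, in which the tool goes at most 50 mm and 8.59 degrees, less where a joint would pass 70% of its speed; a pose out of reach is approached as far as the arm can. A call with a gripper value outside its range is refused whole. The fingers move at their own pace and stop on an object; "squeeze" is the grip in N (left out, the last holds). Time passes only in rows, so rows that repeat a pose let the fingers close. It gives the time, the measured TCP pose, the force, the opening and the grip force at its end, in the units of the state.
- bot.read_state(): the state, without advancing time (a new reading comes with each control period).
- bot.capture(name): name is "scene" or "top" or "wrist"; returns a dict with "frame" (400x640x3 uint8, blue, green, red), "fx", "fy", "cx", "cy" (pixels), "D" ([k1, k2, p1, p2, k3] as OpenCV has them; the pictures are not rectified), "eye" and "rotation" of the camera in the world. Camera axes: x right, y down, z forward; pixel columns grow to the right and rows downward; lengths in mm; the calibration is good to about 2 mm. A picture is of the moment at which its call begins. There is no depth.
- bot.job_done(): hands the job in; it is judged then, once.
The state is a dict: "t": time; "joints": joint angles; "joint_velocities": joint speeds; "tau": joint torques, N m; "eef_pos": TCP position; "tool_rot": TCP orientation; "force": force on the tool from outside, world axes, zero at the start; "moment": the same for the moment, N m; "grip_width": finger opening in mm; "finger_force": force on a finger pad.
Only numpy, scipy, OpenCV 4.12 (cv2) and the standard library are available. Lean on these libraries where they do the work, as an engineer would, in place of code of your own. Each camera call takes 0.05 s, during which the arm holds its last target. There are 200 camera calls.

## Working session

There is one attempt and no reset: what is moved stays moved. The work goes in short steps, Python scripts to look and compute and a tool call to move; the robot and the scene stay as the last step left them, time stands still between calls to the robot, and variables do not carry over. Pictures are saved under pics/ and viewed, at most 10 in all, crops included, and the job is handed in when it is done.

Besides the shell and the picture viewer there is one more tool, called as name([rows], argument=value, ...), one row to a line, values as JSON. carry_out: Moves the arm, as the interface text tells. Its arguments: {"type":"object","properties":{"plan":{"type":"array","items":{"type":"array"}},"squeeze":{"type":"number"}},"required":["plan"]}

```bash
mkdir -p pics; ls; cat > h.py <<'E'
import numpy as np, cv2, pickle
from station import bot
def grab(n,tag):
    c=bot.capture(n); cv2.imwrite(f'pics/{tag}.png',c['frame']); pickle.dump(c,open(f'pics/{tag}.pkl','wb')); return c
def load(tag): return pickle.load(open(f'pics/{tag}.pkl','rb'))
def K(c): return np.array([[c['fx'],0,c['cx']],[0,c['fy'],c['cy']],[0,0,1.]])
def R(c):
    r=np.array(c['rotation'],float)
    if r.shape==(3,3): return r
    from scipy.spatial.transform import Rotation as Q
    return Q.from_quat(np.roll(r,-1)).as_matrix()
def ray(c,uv):
    p=cv2.undistortPoints(np.array(uv,float).reshape(-1,1,2),K(c),np.array(c['D'],float)).reshape(-1,2)
    return np.c_[p,np.ones(len(p))]@R(c).T
def onz(c,uv,z):
    d=ray(c,uv); e=np.array(c['eye'],float); return e+d*((z-e[2])/d[:,2])[:,None]
def tri(c1,p1,c2,p2):
    A=[];b=[]
    for c,p in((c1,p1),(c2,p2)):
        d=ray(c,[p])[0]; d/=np.linalg.norm(d); M=np.eye(3)-np.outer(d,d); A.append(M); b.append(M@np.array(c['eye'],float))
    return np.linalg.solve(sum(A),sum(b))
def proj(c,P):
    Rm=R(c).T; return cv2.projectPoints(np.array(P,float).reshape(-1,1,3),cv2.Rodrigues(Rm)[0],-Rm@np.array(c['eye'],float),K(c),np.array(c['D'],float))[0].reshape(-1,2)
E
python3 - <<'E'
from h import *
for n in('scene','top','wrist'):
    c=grab(n,n+'0'); print(n,c['eye'],np.array(c['rotation']).round(3).tolist(),c['fx'])
print(bot.read_state())
E
```

```text
pics
scene [-347.11386981 -783.47623597  771.82752307] [-0.431, 0.793, -0.373, 0.215] 486.1627220813644
top [ 336.87740292 -138.36861353 1309.70628037] [0.059, -0.703, 0.707, -0.041] 455.56624932141204
wrist [122.39629561 617.38311411 372.23485885] [0.112, 0.799, 0.586, 0.081] 347.18737650145545
{'t': 0.15, 'joints': array([ 1.08653294e+00,  5.28246800e-01,  1.43361288e+00,  9.19561360e-06,
        1.18140933e+00, -1.78502042e-01]), 'joint_velocities': array([-8.53102650e-04, -7.64038836e-04, -5.65778818e-03,  4.13543014e-04,
        9.84121162e-05,  3.79748685e-05]), 'tau': array([ 7.08591033e-04, -4.42746055e+01, -1.78276634e+01, -2.58979717e-04,
        5.60257540e-03, -6.99745669e-06]), 'eef_pos': array([187.84664137, 595.52420307, 230.56044649]), 'tool_rot': array([-2.76722096e-04,  1.52287510e-01,  9.88335880e-01, -7.91190316e-04]), 'force': array([-0.11085331,  0.16973584, -0.72353231]), 'moment': array([-0.0111493 ,  0.00981401, -0.01943849]), 'finger_force': 0.0, 'grip_width': 85.45814967009976}
```

View pics/scene0.png

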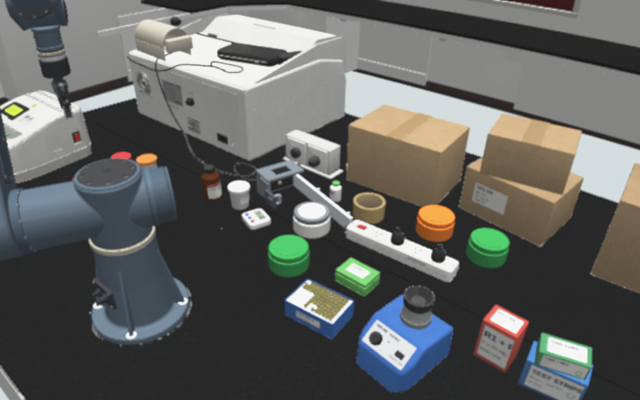

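View pics/top0.png

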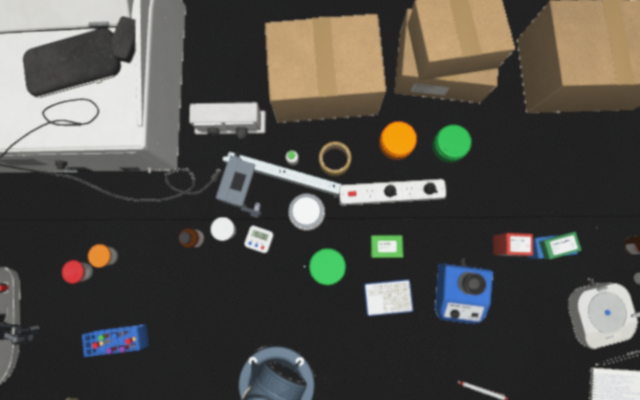

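The scene view shows the bay block at (280,180), the fence running from about (295,175) to (350,222) and the jar at (312,218). In the top view the bay is at (236,180), the fence runs (228,155)-(340,190), the jar is at (306,211) and the catch at about (255,210).

Jar candidates in the scene picture: white jar with grey lid (312,218), green (289,255), orange (436,222), green (488,246), cup (238,193), tape roll (369,207). The white one at (312,218) matches the description. I'll check it in a close crop.

```bash
python3 - <<'E'
from h import *
a=load('scene0')['frame'][150:245,225:365]; b=load('top0')['frame'][140:240,205:365]
A=cv2.resize(a,(780,529),interpolation=cv2.INTER_CUBIC)
B=cv2.resize(b,(800,500),interpolation=cv2.INTER_CUBIC)
cv2.imwrite('pics/cA.png',A);cv2.imwrite('pics/cB.png',B)
E
```

```text
(no output)
```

View pics/cA.png

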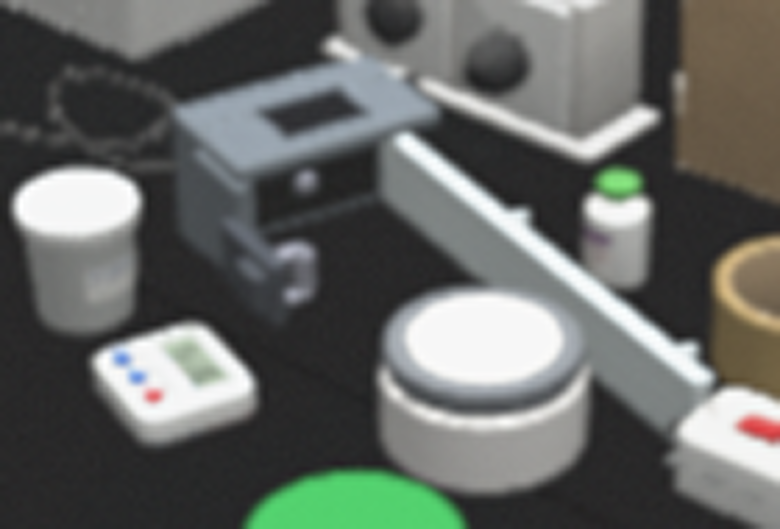

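View pics/cB.png

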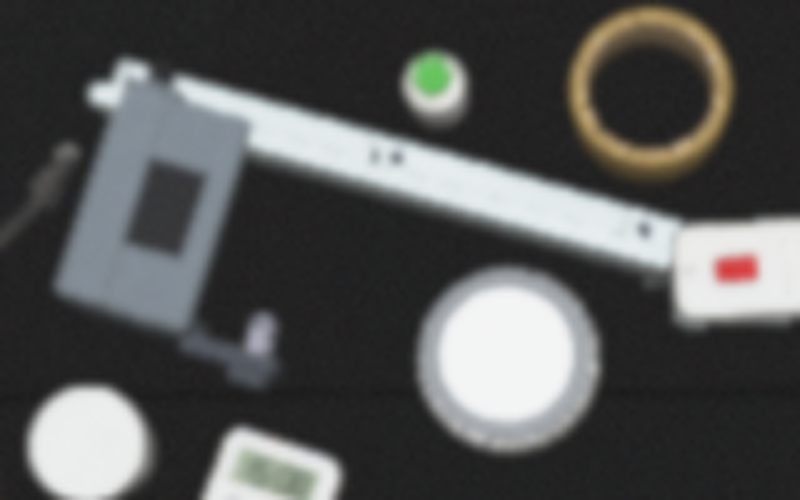

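The crops confirm the choice: a white body with a grey lid, at crop A (482,390) and crop B (508,358). Crop A also shows the plunger at (305,180) and the roller at (297,270). In crop B the wall's top near edge runs about (250,150)-(670,265). The power strip starts at the fence end (675,270).

```bash
python3 - <<'E'
from h import *
t=load('top0'); s=load('scene0')
TB=lambda u,v:(205+u/5-.4,140+v/5-.4)
SA=lambda u,v:(225+u*140/780-.4,150+v*95/529-.4)
# wall near top edge in top view: subpixel by column, bright->dark threshold
g=cv2.cvtColor(t['frame'],cv2.COLOR_BGR2GRAY).astype(float)
pts=[]
for u in range(262,334,4):
    v0=140+ (150+(5*(u-205)-250)*112/420)/5
    col=g[int(v0)-3:int(v0)+7,u]; 
    d=np.diff(col); k=int(np.argmin(d)); pts.append((u,int(v0)-3+k+.5))
print(pts)
P=onz(t,pts,45); vx,vy,x0,y0=cv2.fitLine(P[:,:2].astype(np.float32),cv2.DIST_HUBER,0,1,.01).ravel()
print('top z45 line',vx,vy,x0,y0,np.degrees(np.arctan2(vy,vx)))
W=onz(s,[SA(395,215),SA(525,318),SA(665,430)],0); print('scene wall base',W.round(1))
d=np.array([vx,vy]); 
if d[1]<0:d=-d
n=np.array([d[1],-d[0]])  # +x through the wall
print('d',d,'n',n,'base offs',((W[:,:2]-[x0,y0])@n).round(1))
# jar lid top: fit ellipse of bright blob -> outline on z55
for c,ctr,nm in((t,(306,211),'top'),(s,(312,218),'scene')):
    pass
jt=onz(t,[TB(508,354)],55); js=onz(s,[SA(484,340)],55)
print('jar label centres',jt.round(1),js.round(1),'tri',tri(t,TB(508,354),s,SA(484,340)).round(1))
def f(P): P=np.atleast_2d(P)[:,:2]; q=P-[x0,y0]; return np.c_[q@n,q@d].round(1)
print('jar fence x, y(rel line pt)',f(jt),f(js))
pl=tri(t,TB(262,330),s,SA(297,270)); print('roller',pl,f(pl))
for nm,q,z in(('roller z35',TB(262,325),35),('hoodfront a',TB(248,122),78),('hoodfront b',TB(190,330),78),('fence -y end top',TB(672,265),45),('strip corner',TB(675,318),35),('strip corner2',TB(672,225),35),('timer',TB(340,465),19),('green',(327,266),55),('cup',(222,229),65),('catcharm',TB(275,370),28)):
    w=onz(t,[q],z); print(nm,w.round(1),f(w))
for nm,q,z in(('plunger',SA(305,180),28),('stripA',SA(675,470),0),('stripB',SA(668,430),0),('hood low front L',SA(255,172),66),('hood front R',SA(440,108),78),('wall end base',SA(665,430),0)):
    w=onz(s,[q],z); print(nm,w.round(1),f(w))
E
```

```text
[(262, 171.5), (266, 172.5), (270, 173.5), (274, 174.5), (278, 175.5), (282, 177.5), (286, 178.5), (290, 179.5), (294, 180.5), (298, 181.5), (302, 182.5), (306, 184.5), (310, 185.5), (314, 186.5), (318, 187.5), (322, 188.5), (326, 189.5), (330, 191.5)]
top z45 line 0.2898258 0.9570794 566.2627 -48.927853 73.152466
scene wall base [[ 608.    86.8    0. ]
 [ 574.3  -34.7    0. ]
 [ 541.4 -151.4    0. ]]
d [0.2898258 0.9570794] n [ 0.9570794 -0.2898258] base offs [0.6 3.6 5.9]
jar label centres [[479.8 -85.1  55. ]] [[480.9 -85.5  55. ]] tri [480.2 -85.5  55.3]
jar fence x, y(rel line pt) [[-72.2 -59.6]] [[-71.1 -59.7]]
roller [497.83037908  55.89968021  28.77703744] [[-95.9  80.5]]
roller z35 [[499.6  55.3  35. ]] [[-94.   80.4]]
hoodfront a [[607.7  58.2  78. ]] [[  8.6 114.5]]
hoodfront b [[491.6  88.5  78. ]] [[-111.3  109.9]]
fence -y end top [[ 530.6 -176.8   45. ]] [[   2.9 -132.7]]
strip corner [[ 501.9 -178.5   35. ]] [[ -24.1 -142.6]]
strip corner2 [[ 555.1 -177.4   35. ]] [[  26.5 -126.2]]
timer [[421.1  12.1  19. ]] [[-156.6   16.4]]
green [[ 326.8 -141.5   55. ]] [[-202.3 -158. ]]
cup [[428.6 147.   65. ]] [[-188.5  147.7]]
catcharm [[474.7  48.6  28. ]] [[-115.9   66.8]]
plunger [[569.  117.2  28. ]] [[-45.6 159.8]]
stripA [[ 517.9 -175.2    0. ]] [[  -9.7 -134.9]]
stripB [[ 542.3 -152.5    0. ]] [[   7.1 -106.1]]
hood low front L [[511.2  96.6  66. ]] [[-94.9 123.3]]
hood front R [[610.1  55.1  78. ]] [[ 11.8 112.3]]
wall end base [[ 541.4 -151.4    0. ]] [[   5.9 -105.3]]
```

```bash
cat >> h.py <<'E'
from scipy.spatial.transform import Rotation as Q
FD=np.array([.2898,.9571,0]); FN=np.array([.9571,-.2898,0]); F0=np.array([566.26,-48.93,0])
def fpt(x,s,z): return F0+FN*x+FD*s+np.array([0,0,z])
def fof(P): q=np.array(P)-F0; return np.round([q@FN,q@FD,q[2]],1)
def rot(ang,tilt):  # push (tool -x) at ang from fence normal toward FD, tip leading by tilt
    p=FN*np.cos(ang)+FD*np.sin(ang); z=np.array([0,0,-1.])*np.cos(tilt)+p*np.sin(tilt)
    x=-(p*np.cos(tilt)+np.array([0,0,1.])*np.sin(tilt)); return Q.from_matrix(np.c_[x,np.cross(z,x),z])
def cur(): s=bot.read_state(); return s,np.array(s['eef_pos']),Q.from_quat(np.roll(s['tool_rot'],-1))
def rel(P,r=None):
    s,p,q=cur(); o=q.inv().apply(np.array(P)-p)/1000
    print('shift',o.round(4).tolist(),'turn',((q.inv()*(r or q)).as_rotvec().round(3)).tolist())
def st():
    s,p,q=cur(); print('t',round(s['t'],2),'fence',fof(p),'force n,d,z',np.round([s['force']@FN,s['force']@FD,s['force'][2]],2),'q',s['joints'].round(2),'w',round(s['grip_width'],1))
E
python3 - <<'E'
from h import *
st(); r=rot(0,.15)
a=fpt(-72-50-11-25,-60,0); print(a)
rel([420,330,231]); rel([a[0],a[1],231],r); rel([a[0],a[1],120],r)
E
```

```text
t 0.15 fence [-548.9  507.1  230.6] force n,d,z [-0.16  0.13 -0.72] q [ 1.09  0.53  1.43  0.    1.18 -0.18] w 85.5
[397.6502 -60.5676   0.    ]
shift [-0.3013, -0.1833, -0.0002] turn [0.0, 0.0, 0.0]
shift [-0.3976, -0.5625, 0.0004] turn [-0.003, -0.15, -0.012]
shift [-0.3976, -0.5623, 0.1114] turn [-0.003, -0.15, -0.012]
```

carry_out([
  [[-0.04, -0.023, 0], [0, 0, 0], 0],
  [[-0.08, -0.046, 0], [0, 0, 0], 0],
  [[-0.12, -0.07, 0], [0, 0, 0], 0],
  [[-0.16, -0.093, 0], [0, 0, 0], 0],
  [[-0.2, -0.12, 0], [0, 0, 0], 0],
  [[-0.24, -0.145, 0], [0, 0, 0], 0],
  [[-0.28, -0.17, 0], [0, 0, 0], 0],
  [[-0.3, -0.21, 0], [0, 0, 0], 0],
  [[-0.315, -0.25, 0], [0, -0.05, 0], 0],
  [[-0.325, -0.29, 0], [0, -0.1, 0], 0],
  [[-0.335, -0.33, 0], [0, -0.15, 0], 0],
  [[-0.345, -0.37, 0], [0, -0.15, -0.012], 0],
])

```text
t: 1.35
eef_pos: [403.6, 138.1, 230.9]
tool_rot: [0.074, 0.145, 0.987, -0.012]
force: [1.2, -0.6, 1.0]
grip_width: -0.2
finger_force: 0.0
```

```bash
python3 - <<'E'
from h import *
st(); r=rot(0,.15); a=fpt(-158,-60,0)
rel([a[0],a[1],180],r); rel([a[0],a[1],120],r)
E
```

```text
t 1.35 fence [-209.9  131.9  230.9] force n,d,z [ 1.29 -0.2   0.96] q [ 0.11  0.22  1.99 -0.08  0.8  -1.12] w -0.2
shift [-0.0433, -0.1919, 0.0584] turn [-0.002, -0.001, 0.002]
shift [-0.0344, -0.1917, 0.1177] turn [-0.002, -0.001, 0.002]
```

carry_out([
  [[-0.01, -0.04, 0.012], [0, 0, 0], 0],
  [[-0.018, -0.08, 0.024], [0, 0, 0], 0],
  [[-0.026, -0.12, 0.036], [0, 0, 0], 0],
  [[-0.035, -0.16, 0.05], [0, 0, 0], 0],
  [[-0.042, -0.19, 0.058], [0, 0, 0], 0],
  [[-0.043, -0.192, 0.058], [0, 0, 0], 0],
  [[-0.043, -0.192, 0.058], [0, 0, 0], 0],
])

```text
t: 2.05
eef_pos: [398.9, -59.9, 180.4]
tool_rot: [0.074, 0.147, 0.986, -0.011]
force: [-0.5, -1.2, -0.7]
grip_width: -0.3
finger_force: 0.0
```

```bash
python3 - <<'E'
from h import *
st(); c=grab('wrist','w1'); print(c['eye'],c['fx'])
r=rot(0,.15)
for z in(60,17): rel(fpt(-158,-60,z),r)
rel(fpt(-135,-60,17),r)
E
```

```text
t 2.05 fence [-157.   -59.   180.4] force n,d,z [-0.11 -1.24 -0.72] q [-0.44  0.28  2.12  0.04  0.6  -1.75] w -0.3
[313.6820765  -32.79329735 310.27267507] 347.18737650145545
shift [0.0186, -0.0018, 0.1191] turn [-0.001, -0.001, -0.0]
shift [0.025, -0.0017, 0.1616] turn [-0.001, -0.001, -0.0]
shift [0.0022, -0.0017, 0.1651] turn [-0.001, -0.001, -0.0]
```

View pics/w1.png

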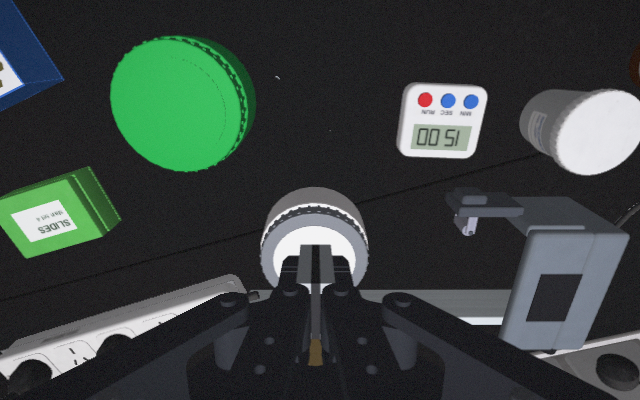

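The wrist view shows the jar at (315,240), straight ahead of the closed fingers (315,270). The timer (440,120), the catch (468,215) and the green jar (185,105) are all clear of them.

carry_out([
  [[-0.001, -0.002, 0.03], [0, 0, 0], 0],
  [[0.004, -0.002, 0.06], [0, 0, 0], 0],
  [[0.007, -0.002, 0.09], [0, 0, 0], 0],
  [[0.011, -0.002, 0.12], [0, 0, 0], 0],
  [[0.014, -0.002, 0.14], [0, 0, 0], 0],
  [[0.017, -0.002, 0.155], [0, 0, 0], 0],
  [[0.017, -0.002, 0.162], [0, 0, 0], 0],
  [[0.017, -0.002, 0.162], [0, 0, 0], 0],
])

```text
t: 2.9
eef_pos: [405.6, -61.9, 17.2]
tool_rot: [0.073, 0.145, 0.987, -0.011]
force: [-0.1, -0.4, -0.3]
grip_width: -0.1
finger_force: 0.0
```

```bash
python3 - <<'E'
from h import *
st(); r=rot(0,.15)
for x in(-135,-112): rel(fpt(x,-60,18),r)
E
```

```text
t 2.9 fence [-150.   -59.    17.2] force n,d,z [ 0.04 -0.39 -0.3 ] q [-0.44  0.72  2.23  0.45  0.05 -2.17] w -0.1
shift [-0.0149, -0.001, 0.0014] turn [0.0, -0.001, 0.002]
shift [-0.0377, -0.0011, 0.0048] turn [0.0, -0.001, 0.002]
```

carry_out([
  [[-0.004, -0.001, 0.001], [0, 0, 0], 0],
  [[-0.008, -0.001, 0.001], [0, 0, 0], 0],
  [[-0.011, -0.001, 0.001], [0, 0, 0], 0],
  [[-0.014, -0.001, 0.002], [0, 0, 0], 0],
  [[-0.016, -0.001, 0.002], [0, 0, 0], 0],
  [[-0.018, -0.001, 0.002], [0, 0, 0], 0],
  [[-0.02, -0.001, 0.003], [0, 0, 0], 0],
  [[-0.022, -0.001, 0.003], [0, 0, 0], 0],
  [[-0.024, -0.001, 0.003], [0, 0, 0], 0],
  [[-0.026, -0.001, 0.004], [0, 0, 0], 0],
  [[-0.028, -0.001, 0.004], [0, 0, 0], 0],
  [[-0.03, -0.001, 0.004], [0, 0, 0], 0],
])

```text
t: 4.1
eef_pos: [434.4, -73.4, 18.3]
tool_rot: [0.074, 0.146, 0.986, -0.011]
force: [0.0, -0.7, 0.1]
grip_width: -0.2
finger_force: 0.3
```

```bash
python3 - <<'E'
from h import *
st()
c=grab('top','t2'); t0=load('top0')
def lid(c):
    f=c['frame'][190:235,280:335]; m=(f.min(2)>200).astype('uint8'); n,l,s,ce=cv2.connectedComponentsWithStats(m)
    for i in range(1,n):
        if s[i,4]>80: print(s[i],ce[i]+[280,190],fof(onz(c,[ce[i]+[280,190]],55)[0]))
lid(t0);lid(c)
E
```

```text
t 4.1 fence [-119.2  -61.6   18.3] force n,d,z [ 0.21 -0.68  0.08] q [-0.44  0.71  2.15  0.16  0.13 -1.87] w -0.2
[ 13   7  27  27 577] [305.88214905 210.41594454] [-72.5 -58.8  55. ]
```

carry_out([
  [[-0.001, -0.001, 0], [0, 0, 0], 0],
  [[-0.002, -0.001, 0], [0, 0, 0], 0],
  [[-0.003, -0.001, 0], [0, 0, 0], 0],
  [[-0.004, -0.001, 0], [0, 0, 0], 0],
  [[-0.005, -0.001, 0], [0, 0, 0], 0],
  [[-0.006, -0.001, 0.001], [0, 0, 0], 0],
  [[-0.006, -0.001, 0.001], [0, 0, 0], 0],
])

```text
t: 4.85
eef_pos: [440.0, -76.1, 18.3]
tool_rot: [0.074, 0.146, 0.986, -0.011]
force: [-0.3, 0.3, 0.3]
grip_width: 0.1
finger_force: 0.2
```

```bash
python3 - <<'E'
from h import *
st(); c=grab('scene','s2')
cv2.imwrite('pics/s2c.png',cv2.resize(c['frame'][150:245,225:365],(780,529),interpolation=cv2.INTER_CUBIC))
E
```

```text
t 4.85 fence [-113.   -62.6   18.3] force n,d,z [-0.33  0.17  0.32] q [-0.44  0.71  2.14  0.14  0.14 -1.85] w 0.1
```

View pics/s2c.png

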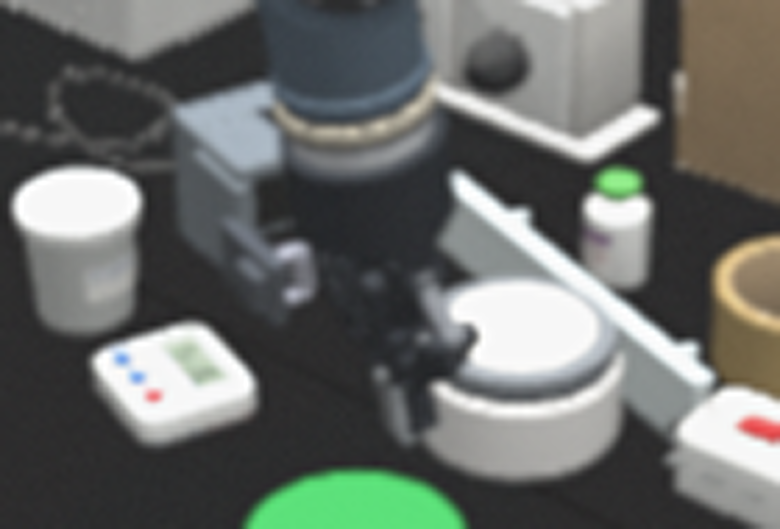

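The jar's lid edge has moved from 585 to 618 in the crop, so it is close to the wall. The finger touches it at about (410,410). I'll feel for the wall from here.

carry_out([
  [[-0.001, 0, 0], [0, 0, 0], 0],
  [[-0.002, 0, 0], [0, 0, 0], 0],
  [[-0.003, 0, 0], [0, 0, 0], 0],
  [[-0.003, 0, 0], [0, 0, 0], 0],
])

```text
t: 5.3
eef_pos: [442.9, -77.0, 18.8]
tool_rot: [0.074, 0.146, 0.986, -0.012]
force: [0.2, 1.1, -0.0]
grip_width: -0.2
finger_force: 0.1
```

```bash
python3 -c "from h import *;st()"
```

```text
t 5.3 fence [-109.9  -62.6   18.8] force n,d,z [-0.16  1.1  -0.01] q [-0.44  0.71  2.13  0.13  0.15 -1.84] w -0.2
```

carry_out([
  [[-0.001, 0, 0], [0, 0, 0], 0],
  [[-0.002, 0, 0], [0, 0, 0], 0],
  [[-0.002, 0, 0], [0, 0, 0], 0],
])

```text
t: 5.6
eef_pos: [443.7, -77.0, 18.9]
tool_rot: [0.073, 0.146, 0.987, -0.011]
force: [-2.8, -0.4, -0.3]
grip_width: -0.1
finger_force: 1.0
```

```bash
python3 -c "from h import *;st()"
```

```text
t 5.6 fence [-109.1  -62.4   18.9] force n,d,z [-2.59 -1.18 -0.28] q [-0.43  0.71  2.13  0.13  0.16 -1.84] w -0.1
```

The force along the normal is -2.6 N, and the tool moved only 0.8 mm of the 2 mm asked, so the jar is against the wall. I'll back off, rise, turn and go behind the jar. J6 range means pushing with the +x face.

```bash
cat >> h.py <<'E'
def rot2(ang,tilt):  # push with tool +x
    p=FN*np.cos(ang)+FD*np.sin(ang); z=np.array([0,0,-1.])*np.cos(tilt)+p*np.sin(tilt)
    x=p*np.cos(tilt)+np.array([0,0,1.])*np.sin(tilt); return Q.from_matrix(np.c_[x,np.cross(z,x),z])
E
python3 - <<'E'
from h import *
r=rot2(np.radians(75),.12)
rel(fpt(-125,-62,19));rel(fpt(-130,-62,110)); rel(fpt(-90,-150,110),r)
E
```

```text
shift [0.0157, 0.0004, -0.0025] turn [0.0, 0.0, 0.0]
shift [0.0072, 0.0003, -0.0932] turn [0.0, 0.0, 0.0]
shift [-0.0323, -0.0877, -0.0873] turn [0.025, 0.189, 1.837]
```

carry_out([
  [[0.005, 0, 0], [0, 0, 0], 0],
  [[0.015, 0, -0.002], [0, 0, 0], 0],
  [[0.015, 0, -0.03], [0, 0, 0], 0],
  [[0.01, 0, -0.06], [0, 0, 0], 0],
  [[0.007, 0, -0.093], [0, 0, 0], 0],
  [[0, -0.01, -0.093], [0.002, 0.014, 0.14], 0],
  [[-0.005, -0.02, -0.093], [0.004, 0.028, 0.28], 0],
  [[-0.01, -0.03, -0.093], [0.006, 0.042, 0.42], 0],
  [[-0.015, -0.04, -0.093], [0.008, 0.058, 0.56], 0],
  [[-0.02, -0.05, -0.093], [0.01, 0.072, 0.7], 0],
  [[-0.025, -0.06, -0.093], [0.011, 0.086, 0.84], 0],
  [[-0.03, -0.07, -0.093], [0.013, 0.1, 0.98], 0],
])

```text
t: 6.8
eef_pos: [439.8, -149.6, 115.7]
tool_rot: [0.023, 0.596, 0.802, 0.026]
force: [0.3, 0.4, 0.6]
grip_width: -0.1
finger_force: 0.0
```

```bash
python3 - <<'E'
from h import *
st(); r=rot2(np.radians(75),.12)
rel(fpt(-90,-150,110),r);rel(fpt(-70,-140,110),r)
E
```

```text
t 6.8 fence [ -91.9 -133.   115.7] force n,d,z [0.17 0.45 0.61] q [-0.6   0.5   1.98  0.09  0.62 -0.96] w -0.1
shift [-0.0152, -0.0082, 0.0052] turn [0.016, 0.089, 0.851]
shift [-0.0179, 0.0139, 0.0067] turn [0.016, 0.089, 0.851]
```

carry_out([
  [[-0.003, 0, 0.001], [0.003, 0.014, 0.14], 0],
  [[-0.006, 0, 0.002], [0.006, 0.028, 0.28], 0],
  [[-0.01, 0, 0.003], [0.008, 0.044, 0.42], 0],
  [[-0.014, 0, 0.004], [0.01, 0.06, 0.56], 0],
  [[-0.018, 0.003, 0.005], [0.013, 0.074, 0.7], 0],
  [[-0.018, 0.008, 0.006], [0.016, 0.089, 0.84], 0],
  [[-0.018, 0.014, 0.006], [0.016, 0.089, 0.851], 0],
  [[-0.018, 0.014, 0.006], [0.016, 0.089, 0.851], 0],
])

```text
t: 7.6
eef_pos: [459.2, -162.1, 110.7]
tool_rot: [-0.029, 0.87, 0.489, 0.052]
force: [0.5, -0.5, 0.5]
grip_width: 0.4
finger_force: 0.0
```

```bash
python3 - <<'E'
from h import *
st(); r=rot2(np.radians(75),.12)
c=grab('wrist','w3'); grab('top','t3')
rel(fpt(-70,-140,60),r);rel(fpt(-70,-138,18),r)
E
```

```text
t 7.6 fence [ -69.7 -139.4  110.7] force n,d,z [ 0.59 -0.32  0.48] q [-0.64  0.54  1.9   0.18  0.72 -0.23] w 0.4
shift [-0.0067, 0.0008, 0.0502] turn [-0.001, 0.001, 0.008]
shift [-0.0098, 0.0003, 0.0921] turn [-0.001, 0.001, 0.008]
```

View pics/w3.png

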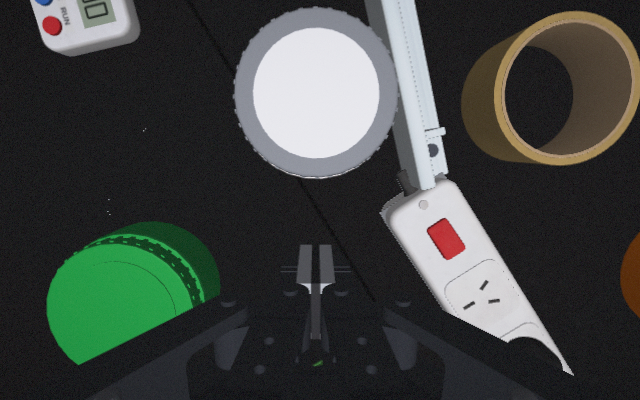

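The wrist view shows the jar lid centred at (316,93), touching the fence face around (385-400,90). The strip corner is at (385,215) and the finger at (316,250), clear behind the jar.

```bash
python3 - <<'E'
from h import *
c=load('w3'); f=c['frame']; m=cv2.inRange(f,(205,205,205),(255,255,255)); n,l,s,ce=cv2.connectedComponentsWithStats(m)
i=l[93,316]; print(s[i],ce[i],'jar',fof(onz(c,[ce[i]],55)[0]))
g=cv2.cvtColor(f,cv2.COLOR_BGR2GRAY)
for v in (5,30,60,150,170): print(v,g[v,360:425:3])
E
```

```text
[  253    28   126   130 12836] [315.68035213  92.64490495] jar [-48.4 -58.8  55. ]
5 [ 29  27  83  83  86  85  84 101 195 208 208 207 204 201 204 206 207 204
 206  22  28  27]
30 [137 138 136 132 101  85  83  82  88 126 205 211 214 212 206 212 207 205
 210 208 119  29]
60 [230 230 229 228 138 140 140 141 142 139 132 113 207 213 217 216 213 210
 208 208 210 210]
150 [150 146 149 148 146  90  57  27  35  29  29  26  43  86  89  90  88  89
 202 214 218 220]
170 [ 30  33  36  31  30  25  35  37  33  28  22  30  31  32  36  56  89  93
  87 160 210 217]
```

```bash
python3 - <<'E'
from h import *
c=load('w3')
print([fof(p).tolist() for p in onz(c,[(382.5,5),(388.5,30),(412.5,150),(417,170)],45)])
print('base',[fof(p).tolist() for p in onz(c,[(397.5,150),(405,170)],0)])
E
```

```text
[[1.5, -19.7, 45.0], [1.9, -33.9, 45.0], [0.9, -105.0, 45.0], [1.1, -117.7, 45.0]]
base [[2.2, -105.8, 0.0], [4.4, -121.7, 0.0]]
```

carry_out([
  [[-0.003, 0, 0.03], [0, 0, 0.004], 0],
  [[-0.005, -0.003, 0.06], [0, 0, 0.008], 0],
  [[-0.008, -0.005, 0.085], [0, 0, 0.008], 0],
  [[-0.008, -0.0055, 0.092], [0, 0, 0.008], 0],
  [[-0.008, -0.0055, 0.092], [0, 0, 0.008], 0],
])

```text
t: 8.2
eef_pos: [454.6, -155.8, 17.6]
tool_rot: [-0.031, 0.873, 0.485, 0.051]
force: [-0.1, 0.6, 0.2]
grip_width: -0.0
finger_force: 0.0
```

```bash
python3 - <<'E'
from h import *
st(); r=rot2(np.radians(75),.12)
for s in(-123,-100,-65,-30): rel(fpt(-64,s,18),r)
E
```

```text
t 8.2 fence [ -75.9 -134.6   17.6] force n,d,z [-0.27  0.54  0.22] q [-0.64  0.73  1.96  0.26  0.49 -0.31] w -0.0
shift [0.0143, 0.0085, 0.0013] turn [-0.004, 0.0, -0.001]
shift [0.0363, 0.0025, 0.004] turn [-0.004, 0.0, -0.001]
shift [0.0699, -0.0066, 0.0081] turn [-0.004, 0.0, -0.001]
shift [0.1034, -0.0157, 0.0121] turn [-0.004, 0.0, -0.001]
```

carry_out([
  [[0.004, 0.007, 0], [0, 0, 0], 0],
  [[0.01, 0.0095, 0.001], [0, 0, 0], 0],
  [[0.014, 0.0085, 0.001], [0, 0, 0], 0],
  [[0.017, 0.0078, 0.002], [0, 0, 0], 0],
  [[0.02, 0.007, 0.002], [0, 0, 0], 0],
  [[0.023, 0.006, 0.003], [0, 0, 0], 0],
  [[0.026, 0.0053, 0.003], [0, 0, 0], 0],
  [[0.03, 0.0042, 0.004], [0, 0, 0], 0],
  [[0.034, 0.0031, 0.004], [0, 0, 0], 0],
])

```text
t: 9.1
eef_pos: [475.8, -128.7, 18.2]
tool_rot: [-0.03, 0.873, 0.484, 0.052]
force: [-0.4, -0.8, -0.8]
grip_width: -0.2
finger_force: 0.4
```

```bash
cat >> h.py <<'E'
def jar(tag):
    c=grab('wrist',tag); m=cv2.inRange(c['frame'],(205,205,205),(255,255,255)); n,l,s,ce=cv2.connectedComponentsWithStats(m)
    for i in range(1,n):
        if 5000<s[i,4]<30000 : print(s[i],ce[i].round(1),'jar',fof(onz(c,[ce[i]],55)[0]), 'by bbox', fof(onz(c,[s[i,:2]+(s[i,2:4]-1)/2],55)[0]))
E
python3 - <<'E'
from h import *
st(); jar('w4'); r=rot2(np.radians(75),.12)
for s in(-65,-30): rel(fpt(-64,s,18),r)
E
```

```text
t 9.1 fence [ -63.4 -102.5   18.2] force n,d,z [-0.18 -0.85 -0.79] q [-0.57  0.73  1.93  0.25  0.5  -0.23] w -0.2
[ 452   26   68  284 5342] [486.2 169.1] jar [  2.1 -72.6  55. ] by bbox [  2.  -72.1  55. ]
shift [0.0352, -0.01, 0.0046] turn [-0.002, 0.0, -0.002]
shift [0.0687, -0.0191, 0.0087] turn [-0.002, 0.0, -0.002]
```

```bash
cat >> h.py <<'E'
def jar2(c):  # circle fit to the white disc's outer contour points, by hull
    m=cv2.inRange(c['frame'],(190,190,190),(255,255,255)); n,l,s,ce=cv2.connectedComponentsWithStats(m)
    for i in range(1,n):
        if s[i,4]>800:
            k=cv2.findContours((l==i).astype('uint8'),cv2.RETR_EXTERNAL,cv2.CHAIN_APPROX_NONE)[0][0]
            h=cv2.convexHull(k)[:,0].astype(float); W=onz(c,h,55)[:,:2]
            (x,y),rr=cv2.minEnclosingCircle(W.astype(np.float32)); print(s[i],'disc',fof([x,y,55]),'r',round(rr,1))
E
python3 -c "
from h import *
jar2(load('w3'));print();jar2(load('w4'))"
```

```text
[  34    0   93   49 2050] disc [-164.1   14.3   55. ] r 25.6
[  384     0   176   357 15236] disc [  31.6 -138.8   55. ] r 122.3
[  253    28   126   130 12900] disc [-48.6 -59.7  55. ] r 36.0

[  197     0   228   231 41391] disc [-48.5 -42.8  55. ] r 35.9
[  440     0   154   384 13648] disc [ 11.6 -88.6  55. ] r 70.8
```

carry_out([
  [[0.006, -0.0016, 0.001], [0, 0, 0], 0],
  [[0.012, -0.0033, 0.002], [0, 0, 0], 0],
  [[0.018, -0.005, 0.002], [0, 0, 0], 0],
  [[0.024, -0.0066, 0.003], [0, 0, 0], 0],
  [[0.03, -0.0083, 0.004], [0, 0, 0], 0],
  [[0.036, -0.01, 0.005], [0, 0, 0], 0],
  [[0.042, -0.0117, 0.006], [0, 0, 0], 0],
  [[0.048, -0.0133, 0.006], [0, 0, 0], 0],
  [[0.054, -0.015, 0.007], [0, 0, 0], 0],
  [[0.06, -0.0167, 0.008], [0, 0, 0], 0],
  [[0.066, -0.0184, 0.0085], [0, 0, 0], 0],
])

```text
t: 10.25
eef_pos: [495.7, -62.3, 17.8]
tool_rot: [-0.03, 0.873, 0.484, 0.052]
force: [-1.4, 0.3, -0.5]
grip_width: -0.6
finger_force: 0.4
```

```bash
python3 - <<'E'
from h import *
st(); jar2(grab('wrist','w5')); r=rot2(np.radians(75),.12)
for s in(-15,0,20,45): rel(fpt(-64,s,18),r)
E
```

```text
t 10.25 fence [-63.7 -33.2  17.8] force n,d,z [-1.42 -0.16 -0.47] q [-0.42  0.73  1.93  0.26  0.48 -0.09] w -0.6
[  199     0   228   231 41710] disc [-48.3  26.3  55. ] r 35.9
[  443     0    94   353 10835] disc [  1.7 -10.3  55. ] r 60.3
[   0   70   83  163 4601] disc [-143.8   41.    55. ] r 27.0
shift [0.0167, -0.0046, 0.0019] turn [-0.002, 0.0, -0.002]
shift [0.0311, -0.0085, 0.0036] turn [-0.002, 0.0, -0.002]
shift [0.0503, -0.0137, 0.0059] turn [-0.002, 0.0, -0.002]
shift [0.0742, -0.0202, 0.0088] turn [-0.002, 0.0, -0.002]
```

carry_out([
  [[0.005, -0.0013, 0.0005], [0, 0, 0], 0],
  [[0.01, -0.0027, 0.001], [0, 0, 0], 0],
  [[0.014, -0.0038, 0.0016], [0, 0, 0], 0],
  [[0.018, -0.0049, 0.002], [0, 0, 0], 0],
  [[0.021, -0.0057, 0.0024], [0, 0, 0], 0],
  [[0.023, -0.0063, 0.0027], [0, 0, 0], 0],
  [[0.025, -0.0068, 0.0029], [0, 0, 0], 0],
  [[0.027, -0.0074, 0.0031], [0, 0, 0], 0],
  [[0.029, -0.0079, 0.0034], [0, 0, 0], 0],
  [[0.031, -0.0085, 0.0036], [0, 0, 0], 0],
])

```text
t: 11.3
eef_pos: [503.7, -31.7, 17.9]
tool_rot: [-0.031, 0.873, 0.484, 0.051]
force: [-4.0, -3.1, 1.3]
grip_width: 0.1
finger_force: 2.6
```

```bash
python3 - <<'E'
from h import *
st(); jar2(grab('wrist','w6'))
E
```

```text
t 11.3 fence [-64.9  -1.6  17.9] force n,d,z [-2.97 -4.1   1.3 ] q [-0.36  0.73  1.92  0.25  0.48 -0.02] w 0.1
[  203     0   228   232 41692] disc [-48.2  57.3  55. ] r 36.0
[  446     0    96   359 11222] disc [ 2.7 19.5 55. ] r 61.9
[ 608   91   32   77 1034] disc [47.7 28.5 55. ] r 12.3
[   0  142  110  157 7246] disc [-148.5   50.    55. ] r 29.5
```

carry_out([
  [[0.002, -0.0005, 0.0002], [0, 0, 0], 0],
  [[0.004, -0.0011, 0.0005], [0, 0, 0], 0],
  [[0.006, -0.0016, 0.0007], [0, 0, 0], 0],
  [[0.008, -0.0022, 0.0009], [0, 0, 0], 0],
  [[0.01, -0.0027, 0.0012], [0, 0, 0], 0],
])

```text
t: 11.85
eef_pos: [506.5, -21.6, 17.8]
tool_rot: [-0.031, 0.873, 0.484, 0.051]
force: [-4.6, -4.1, 1.5]
grip_width: 0.1
finger_force: 2.7
```

```bash
python3 - <<'E'
from h import *
st(); jar2(grab('wrist','w7'))
E
```

```text
t 11.85 fence [-65.1   8.8  17.8] force n,d,z [-3.25 -5.26  1.53] q [-0.33  0.73  1.91  0.25  0.49  0.  ] w 0.1
[  204     0   228   232 41726] disc [-48.2  67.7  55. ] r 35.9
[  447     0    96   359 11169] disc [ 2.8 30.  55. ] r 61.8
[ 613  114   27   81 1099] disc [48.6 30.7 55. ] r 12.8
[   0  165  118  154 7723] disc [-148.6   52.8   55. ] r 29.5
```

carry_out([
  [[0.002, -0.0005, 0.0002], [0, 0, 0], 0],
  [[0.004, -0.0011, 0.0005], [0, 0, 0], 0],
  [[0.006, -0.0016, 0.0007], [0, 0, 0], 0],
  [[0.008, -0.0022, 0.0009], [0, 0, 0], 0],
  [[0.01, -0.0027, 0.0012], [0, 0, 0], 0],
  [[0.012, -0.0033, 0.0014], [0, 0, 0], 0],
  [[0.014, -0.0038, 0.0016], [0, 0, 0], 0],
])

```text
t: 12.6
eef_pos: [512.4, -7.7, 18.1]
tool_rot: [-0.03, 0.873, 0.484, 0.052]
force: [-3.4, -1.7, 0.9]
grip_width: 0.2
finger_force: 1.4
```

```bash
python3 - <<'E'
from h import *
st(); jar2(grab('wrist','w8'))
E
```

```text
t 12.6 fence [-63.5  23.8  18.1] force n,d,z [-2.8  -2.59  0.95] q [-0.3   0.73  1.9   0.25  0.49  0.03] w 0.2
[  199     0   227   232 41239] disc [-48.2  83.2  55. ] r 35.9
[  442     0    96   357 11293] disc [ 3.  45.6 55. ] r 61.7
[ 612  156   28   77 1189] disc [49.1 32.4 55. ] r 12.7
[   0  198  126  150 7997] disc [-148.3   56.7   55. ] r 29.4
```

carry_out([
  [[0.002, -0.0005, 0.0002], [0, 0, 0], 0],
  [[0.004, -0.0011, 0.0005], [0, 0, 0], 0],
  [[0.006, -0.0016, 0.0007], [0, 0, 0], 0],
  [[0.008, -0.0022, 0.0009], [0, 0, 0], 0],
  [[0.01, -0.0027, 0.0012], [0, 0, 0], 0],
])

```text
t: 13.15
eef_pos: [515.7, 2.3, 18.1]
tool_rot: [-0.029, 0.873, 0.484, 0.052]
force: [-1.1, -1.0, 0.1]
grip_width: -0.1
finger_force: 0.8
```

```bash
python3 - <<'E'
from h import *
st(); jar2(grab('wrist','w9'))
E
```

```text
t 13.15 fence [-63.2  34.3  18.1] force n,d,z [-0.73 -1.26  0.11] q [-0.28  0.74  1.9   0.25  0.49  0.06] w -0.1
[  442     0    96   357 11168] disc [ 3.4 55.  55. ] r 60.7
[  198    25   228   206 35199] disc [-48.2  93.8  55. ] r 35.9
[ 615  186   25   73 1043] disc [48.2 33.4 55. ] r 12.4
[   0  221  133  146 7908] disc [-148.5   59.9   55. ] r 29.4
```

carry_out([
  [[0.002, -0.0005, 0.0002], [0, 0, 0], 0],
  [[0.004, -0.0011, 0.0005], [0, 0, 0], 0],
  [[0.006, -0.0016, 0.0007], [0, 0, 0], 0],
  [[0.008, -0.0022, 0.0009], [0, 0, 0], 0],
  [[0.009, -0.0024, 0.001], [0, 0, 0], 0],
])

```text
t: 13.7
eef_pos: [518.2, 11.2, 18.2]
tool_rot: [-0.03, 0.873, 0.484, 0.052]
force: [-0.4, -0.9, -0.7]
grip_width: 0.4
finger_force: 0.8
```

```bash
python3 - <<'E'
from h import *
st()
E
```

```text
t 13.7 fence [-63.4  43.6  18.2] force n,d,z [-0.17 -0.98 -0.68] q [-0.26  0.74  1.89  0.24  0.49  0.08] w 0.4
```

carry_out([
  [[0.001, -0.0003, 0.0001], [0, 0, 0], 0],
  [[0.002, -0.0005, 0.0002], [0, 0, 0], 0],
  [[0.003, -0.0008, 0.0004], [0, 0, 0], 0],
  [[0.003, -0.0008, 0.0004], [0, 0, 0], 0],
])

```text
t: 14.1
eef_pos: [518.8, 14.1, 18.1]
tool_rot: [-0.03, 0.873, 0.484, 0.052]
force: [-1.7, -1.8, 0.5]
grip_width: -0.2
finger_force: 0.8
```

```bash
python3 - <<'E'
from h import *
st(); jar2(grab('wrist','w10'))
E
```

```text
t 14.1 fence [-63.7  46.6  18.1] force n,d,z [-1.12 -2.22  0.51] q [-0.26  0.74  1.89  0.24  0.49  0.09] w -0.2
[ 452   47   87  310 9552] disc [ 3.3 60.2 55. ] r 53.7
[  200    65   227   166 25453] disc [-48.2 105.9  55. ] r 35.9
[   0  245  136  140 6503] disc [-148.6   63.3   55. ] r 29.4
```

carry_out([
  [[0.001, -0.0003, 0.0001], [0, 0, 0], 0],
  [[0.002, -0.0005, 0.0002], [0, 0, 0], 0],
  [[0.002, -0.0005, 0.0002], [0, 0, 0], 0],
])

```text
t: 14.45
eef_pos: [519.5, 16.1, 18.1]
tool_rot: [-0.03, 0.873, 0.484, 0.052]
force: [-2.7, -1.3, 0.8]
grip_width: -0.3
finger_force: 0.9
```

```bash
python3 -c "from h import *;st()"
```

```text
t 14.45 fence [-63.6  48.7  18.1] force n,d,z [-2.17 -2.05  0.78] q [-0.25  0.74  1.89  0.24  0.49  0.09] w -0.3
```

carry_out([
  [[0.001, -0.0003, 0.0001], [0, 0, 0], 0],
  [[0.002, -0.0005, 0.0002], [0, 0, 0], 0],
  [[0.002, -0.0005, 0.0002], [0, 0, 0], 0],
])

```text
t: 14.75
eef_pos: [519.8, 17.3, 18.2]
tool_rot: [-0.029, 0.873, 0.485, 0.051]
force: [-3.2, -6.4, 0.2]
grip_width: 0.0
finger_force: 3.5
```

```bash
python3 -c "from h import *;st()"
```

```text
t 14.75 fence [-63.7  49.9  18.2] force n,d,z [-1.2  -7.    0.22] q [-0.25  0.74  1.89  0.24  0.49  0.1 ] w 0.0
```

carry_out([
  [[0.0005, 0, 0.0001], [0, 0, 0], 0],
  [[0.0005, 0, 0.0001], [0, 0, 0], 0],
  [[0.0005, 0, 0.0001], [0, 0, 0], 0],
])

```text
t: 15.05
eef_pos: [519.8, 17.3, 18.1]
tool_rot: [-0.029, 0.873, 0.485, 0.051]
force: [-4.4, -8.4, 2.1]
grip_width: 0.2
finger_force: 4.6
```

```bash
python3 - <<'E'
from h import *
st(); c=grab('wrist','w11'); jar2(c)
rel(fpt(-66,44,18)); rel(fpt(-72,20,18));rel(fpt(-72,-10,18)); rel(fpt(-72,-10,150))
E
```

```text
t 15.05 fence [-63.7  49.9  18.1] force n,d,z [-1.77 -9.3   2.14] q [-0.25  0.74  1.89  0.24  0.49  0.1 ] w 0.2
[ 456   60   83  297 9117] disc [ 3.4 61.7 55. ] r 51.7
[  202    77   226   155 22796] disc [-48.2 108.9  55. ] r 35.9
[   0  252  136  123 6103] disc [-149.    67.9   55. ] r 27.2
shift [-0.0063, -0.0007, -0.0006] turn [0.0, 0.0, 0.0]
shift [-0.0309, -0.0003, -0.0035] turn [0.0, 0.0, 0.0]
shift [-0.0596, 0.0075, -0.0069] turn [0.0, 0.0, 0.0]
shift [-0.0441, 0.0073, -0.138] turn [0.0, 0.0, 0.0]
```

The stop is solid: +2.3 N and no further motion. Now I'll retreat straight back, then up.

carry_out([
  [[-0.002, 0, 0], [0, 0, 0], 0],
  [[-0.004, 0.0005, -0.0005], [0, 0, 0], 0],
  [[-0.012, 0.002, -0.001], [0, 0, 0], 0],
  [[-0.025, 0.004, -0.003], [0, 0, 0], 0],
  [[-0.045, 0.006, -0.005], [0, 0, 0], 0],
  [[-0.06, 0.0075, -0.007], [0, 0, 0], 0],
  [[-0.058, 0.0075, -0.03], [0, 0, 0], 0],
  [[-0.054, 0.0075, -0.06], [0, 0, 0], 0],
  [[-0.05, 0.0075, -0.1], [0, 0, 0], 0],
  [[-0.045, 0.0075, -0.138], [0, 0, 0], 0],
  [[-0.075, 0.0075, -0.138], [0, 0, 0], 0],
  [[-0.075, 0.0075, -0.138], [0, 0, 0], 0],
])

```text
t: 16.3
eef_pos: [478.6, -64.6, 147.4]
tool_rot: [-0.028, 0.873, 0.484, 0.052]
force: [-0.2, 0.6, -0.5]
grip_width: -0.1
finger_force: 0.0
```

```bash
python3 - <<'E'
from h import *
st(); c=grab('wrist','w12'); jar2(c); print('eye',fof(c['eye']))
E
```

```text
t 16.3 fence [-79.4 -40.4 147.4] force n,d,z [-0.32  0.5  -0.51] q [-0.44  0.46  1.9   0.17  0.77 -0.  ] w -0.1
[  25    0   91   36 2349] disc [-194.2  143.4   55. ] r 29.5
[ 246    0  110   50 4149] disc [-50.2 102.4  55. ] r 35.3
[ 380    0  124  340 8409] disc [ 16.8 -37.4  55. ] r 128.6
[ 114   91   90   94 3717] disc [-167.4   44.3   55. ] r 35.1
eye [-65.2  10.9 296.4]
```

View pics/w12.png

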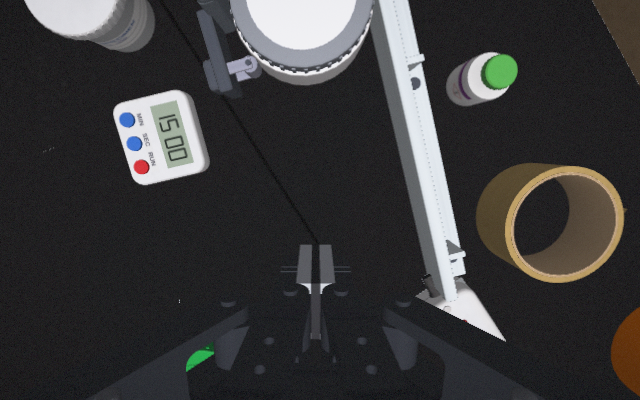

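The jar is in the bay at (303,25), against the fence, with the roller at (243,68) resting behind its near side. A known-radius fit will check that it has not sprung back.

```bash
python3 - <<'E'
from h import *
from scipy.optimize import least_squares
def fit(c,uv):
    m=cv2.inRange(c['frame'],(190,190,190),(255,255,255)); n,l,s,ce=cv2.connectedComponentsWithStats(m); i=l[uv[1],uv[0]]
    k=cv2.findContours((l==i).astype('uint8'),cv2.RETR_EXTERNAL,cv2.CHAIN_APPROX_NONE)[0][0][:,0].astype(float)
    k=k[(k[:,1]>6)&(k[:,1]<215)]; W=onz(c,k,55); W=np.array([fof(w)[:2] for w in W])
    r=least_squares(lambda p:np.hypot(*(W-p).T)-35.9,[-48,105],loss='soft_l1'); print(s[i],r.x.round(1),r.fun.std().round(2))
fit(load('w3'),(316,93)); fit(load('w12'),(303,25))
c=load('w11'); fit(c,(230,120))
E
```

```text
[  253    28   126   130 12900] [-48.6 -59.7] 0.16
[ 246    0  110   50 4149] [-48.3 109.2] 0.2Traceback (most recent call last):
  File "<stdin>", line 9, in <module>
  File "<stdin>", line 6, in fit
  File "h.py", line 16, in onz
    d=ray(c,uv); e=np.array(c['eye'],float); return e+d*((z-e[2])/d[:,2])[:,None]
  File "h.py", line 13, in ray
    p=cv2.undistortPoints(np.array(uv,float).reshape(-1,1,2),K(c),np.array(c['D'],float)).reshape(-1,2)
      ~~~~~~~~~~~~~~~~~~~^^^^^^^^^^^^^^^^^^^^^^^^^^^^^^^^^^^^^^^^^^^^^^^^^^^^^^^^^^^^^^^^
cv2.error: OpenCV(4.12.0) /io/opencv/modules/calib3d/src/undistort.dispatch.cpp:347: error: (-215:Assertion failed) CV_IS_MAT(_src) && CV_IS_MAT(_dst) && (_src->rows == 1 || _src->cols == 1) && (_dst->rows == 1 || _dst->cols == 1) && _src->cols + _src->rows - 1 == _dst->rows + _dst->cols - 1 && (CV_MAT_TYPE(_src->type) == CV_32FC2 || CV_MAT_TYPE(_src->type) == CV_64FC2) && (CV_MAT_TYPE(_dst->type) == CV_32FC2 || CV_MAT_TYPE(_dst->type) == CV_64FC2) in function 'cvUndistortPointsInternal'
```

The jar still sits at s = 109.2 mm, where the stop was felt, and on the wall. Handing in.

```bash
python3 -c "from station import bot;print(bot.job_done())"
```

```text
the job is handed in; nothing more can be done
None
```

The white jar is against the fence, past the catch and seated on the bay stop, which should press the plunger in (not seen directly); the highest force I read was about 10 N, the bystanders were not touched, and the job was handed in at about 16 s.

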